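Hook a deep crate forward to the shelf's front rail

ROBOT

A 7-joint arm with a two-finger parallel gripper is mounted at the origin on the work surface. World frame = base frame: x ahead of the robot, y to its left, z up, the work surface at z = 0. Lengths are in m, angles in rad, forces in N, time in s.
With the tool pointing down it reaches from about 0.4 to 0.9 m from the base axis. Payload 5.5 kg.
Tool frame: the origin (TCP) lies at the very end of the fingers, on their centre line; the grasp point (between the pads) lies 19 mm behind it; z points along the fingers, y is the line along which they close (so a half turn about z gives the same grasp; the last joint's range is limited). The gripper opens to 85 mm and grips with 20 to 120 N. Pads are 22 mm wide; open, the fingers measure 114 mm over their backs; the gripper's body (76 mm by 85 mm) begins 54 mm behind the grasp point. The pads swing forward as they close: fully open they stand 13 mm farther back than shut.
Start: joints at [1.503, 0.501, -0.427, 1.55, 0.221, 1.138, -0.21], TCP at [0.211, -0.615, 0.231] pointing down, gripper open.
Joint ranges: [-2.88, 2.88], [-0.31, 2.03], [-1.54, 1.56], [0.2, 2.42], [-1.41, 4.55], [0.19, 2.02], [-2.57, 2.57]. Speed limits (rad/s): [2.57, 2.57, 3.14, 3.14, 3.14, 3.14, 3.14].

INTERFACE

Orientations are given as a rotation vector (axis times angle).
In Python, from cell import monitor, optics, job gives the robot as it stands.
- The arm moves only by the tool send_rows, never from a script. Its argument "deltas" is a list of rows, each a list of 5 numbers: the finger opening in mm, from 0 to 85.4, then the shift along the tool's x, y, z in fractions of the full range, 1 being 50 cm, then the turn about the tool's z in a scale on which 1.0 is pi rad. In form: [[fingers, x, y, z, turn], ...]. A call has 1 to 5 rows; each row is the pose to reach, as a shift and turn from the pose commanded when the call began, along the tool's axes at that moment; what a row does not reach only later rows make up. A row lasts 1/10 s, in which the tool goes at most 50 mm and 8.59 degrees, less where a joint would pass 70% of its speed; a pose out of reach is approached as far as the arm can. A shift or turn number past 1, either way, is cut back to 1. A call with a gripper value outside its range is refused whole. The fingers move at their own pace and stop on an object; "grip_force" is the grip in N (left out, the last holds). Time passes only in rows, so rows that repeat a pose let the fingers close. It gives the time, the measured TCP pose, the force, the opening and the grip force at its end, in the units of the state.
- monitor.get_obs(): the state, without advancing time (a new reading comes with each control period).
- optics.camera(name): name is "scene" or "top" or "wrist"; returns a dict with "frame" (400x640x3 uint8, red, green, blue), "intrinsics" (3x3 intrinsics, pixels), "extrinsics" (4x4, takes a point from world to camera coordinates); the wrist camera has in their place "T_tool_cam" (4x4, takes a point from camera to tool coordinates, whose origin is the TCP and whose axes are the flange's). Camera axes: x right, y down, z forward; pixel columns grow to the right and rows downward; lengths in m; the calibration is good to about 2 mm. A picture is of the moment at which its call begins: read the wrist's pose just before it. There is no depth.
- job.close_job(): hands the job in; it is judged then, once.
The state is a dict: "clock": time; "joints": joint angles; "joint_velocities": joint speeds; "joint_torque": joint torques, N m; "ee_pos": TCP position; "tool_rot": TCP orientation; "force": force on the tool from outside, world axes, zero at the start; "moment": the same for the moment, N m; "grip_width": opening from 0.0 (shut) to 1.0 (fully open); "finger_force": force on a finger pad.
Only numpy, scipy, OpenCV 4.12 (cv2) and the standard library are available. Lean on these libraries where they do the work, as an engineer would, in place of code of your own. Each camera call takes 0.05 s, during which the arm holds its last target. There are 200 camera calls.

TASK

The wooden crate of fittings stands too far back under the upper deck of the green rack: take the pull hook from the bench by its black grip, drop its bill behind the crate's front wall and drag the crate forward until you feel it meet the adjustable stop bar at the front rail, and its whole front sits square on the bar under a steady pull of about 10 N for a second. Never pull much harder, do not tip the crate, and move it with the hook only. Then unhook, lay the hook down on the bench in front of the rack and clear of it, without dropping it, and leave the crate at the front and the other stock where it is.

Things in the scene. Friction and masses are not known exactly. Their poses are not given: they have to be found in the camera images.
- rack: Fixed green steel rack, 440 mm deep x 500 wide x 400 high, open front. Origin: centre of its footprint at bench height; x inward (front to back), y along its width, z up. Lower shelf: plywood board, top at z = 50 mm, x = -200 to 200 mm. Upper deck covers it all: front beam z = 250 to 300 mm at x = -215 to -195 mm, wire deck behind (underside 290 mm). Corner posts.
- front_rail: Fixed front rail of the lower shelf, full width, 20 mm thick, 25 mm above the board. Origin: its inner face, mid-width, board height; axes as the rack's. A rigid steel stop bar of its height is clamped parallel inside it, inner face 6 to 30 mm from the rail; unmeasured: feel for it. Pull with 9 to 13 N there; over 20 N on the bar strains it.
- rack_opening (a point): Centre of the opening between front rail (top 75 mm above the bench) and upper front beam (underside 250 mm), at rack x = -220 mm, 162 mm above the bench. Only the hook's shank fits in: the gripper must stay in front of it (tool axis 60 mm or more outside the rack's front).
- crate: Open wooden crate, 190 mm front to back (x) x 200 wide (y) x 80 high, walls 10, floor 8, loose on the shelf, maybe askew; 0.56 to 0.81 kg; sliding drag 2.5 to 5.5 N, turning it square on the bar up to 9 N. Origin: centre of underside; x to its back, z up. Front wall x = -95 to -85 mm. Behind it, to x = -33 mm, empty to the floor but for 14 mm corner battens; then brass fittings up to 36 mm high.
- crate_lip (a point): Centre of the top edge (rim) of the crate's front wall, middle of its 10 mm thickness, 80 mm above the crate's underside: the hook goes over it. Over 25 N between hook and crate would strain the slats.
- crate_corner_l (a point): The crate's front lower corner on its +y side: on the front face, 10 mm above the underside.
- crate_corner_r (a point): The crate's front lower corner on its -y side: on the front face, 10 mm above the underside.
- hook: Loose steel pull hook, 0.22 kg, 344 mm long, standing on the bench on its grip and bill end, bill down. Origin: underside of the grip; x along the shank to the bill, z up. Grip: black flat-sided bar, x = -70 to 50 mm, 28 wide (y), 30 high. An 8 mm rod cranks up from it, runs forward with its axis at z = 47 mm to x = 270 mm, then turns straight down (the bill) to z = 0.
- hook_grip (a point): Where to pinch the hook's grip from above (fingers closing along its y, 28 mm): hook x = 0, 15 mm above the underside.
- hook_tip (a point): Lower end of the bill: hook x = 270 mm, y = 0, z = 0. With the shank on the crate's rim it is 43 mm below the rim; it must be at least 20 mm below, inside the front wall. Laid down means: this point and the hook's origin under 40 mm above the bench and at least 30 mm in front of the rack (rack x below -250 mm).
- roll_front: Bystander: paper-wrapped cylindrical part, 66 mm diameter, 75 mm high, on the lower shelf beside the crate, 0.6 kg; origin: centre of its underside. Leave it where it is (15 mm).
- roll_back: Bystander: paper-wrapped cylindrical part, 66 mm diameter, 110 mm high, 0.8 kg, behind the shorter one on the lower shelf; origin: centre of its underside. Leave it where it is (15 mm).
- coupling: Bystander: black steel coupling ring, 72 mm diameter, 55 mm high, on the bench in front of the rack; origin: centre of its underside. Leave it where it is (15 mm).
- parts_tray: Bystander: white open plastic tray 90 x 120 x 45 mm, on the bench in front of the rack; origin: centre of its underside. Leave it where it is (15 mm).

How it is judged:
On the way, in this order (a step that is already met when the one before it is completed fails the run):
1. the held hook's bill is down behind the crate's front wall, at least 20 mm below its rim (z of hook_tip in the frame of crate below 0.06 m and x of hook_tip in the frame of crate between -0.086 and 0 m and y of hook_tip in the frame of crate between -0.09 and 0.09 m and contact force between the fingers and hook above 2 N), for 0.2 s.
2. the crate, pulled by the held hook, bears on the stop bar of the front rail: square to it within 0.025 rad, with at least 3 N on the bar for 0.4 s (all of step 1 and x of crate_corner_l in the frame of front_rail between 0.002 and 0.036 m and x of crate_corner_r in the frame of front_rail between 0.002 and 0.036 m and angle between the x axis of crate and the x axis of rack, either way round below 0.025 rad and contact force between crate and front_rail above 3 N and contact force between hook and crate above 1 N), for 0.4 s.
At the end, for the whole second after the job is handed in: The crate is flat, at rest and square to the rack (0.025 rad) at the stop bar, its front corners 2 to 36 mm inside the front rail (the bar is at 6 to 30 mm); the hook lies released and still on the bench, origin and tip under 40 mm high and 30 mm or more in front of the rack (x of crate_corner_l in the frame of front_rail between 0.002 and 0.036 m and x of crate_corner_r in the frame of front_rail between 0.002 and 0.036 m and angle between the x axis of crate and the x axis of rack, either way round below 0.025 rad and angle between crate's own z axis and vertical below 0.03 rad and linear speed of each of crate, hook below 0.01 m/s and height (world z) of each of hook, hook_tip below 0.04 m and x of each of hook_tip, hook in the frame of rack below -0.25 m and contact force between the fingers and hook below 0.1 N); the robot touches nothing.
It fails at once if the crate is strained: over 20 N between it and the stop bar or rail or over 25 N between it and the hook (contact force between crate and front_rail above 20 N or contact force between hook and crate above 25 N).
It fails at once if the crate is tipped up (over 0.1 rad) (angle between crate's own z axis and vertical above 0.1 rad).
It fails at once if the fingers or arm touch the crate (contact force between any of the fingers, the arm and crate above 0.5 N).
It fails at once if the hook is let go more than 60 mm above the bench (height (world z) of hook above 0.06 m and contact force between the fingers and hook below 0.1 N).
It fails at once if one of the other pieces of stock (wrapped parts, coupling, parts tray) is moved more than 15 mm (distance of any of roll_front, roll_back, coupling, parts_tray from where it was at the start of the episode above 0.015 m).
It also fails if it takes over 72 s, if anything falls off the work surface, if the arm or the gripper's body presses on something with over 40 N, if the wrist force passes 120 N, or if a joint passes its speed limit or range.

## Working session

There is one attempt and no reset: what is moved stays moved. The work goes in short steps, Python scripts to look and compute and a tool call to move; the robot and the scene stay as the last step left them, time stands still between calls to the robot, and variables do not carry over. Pictures are saved under pics/ and viewed, at most 10 in all, crops included, and the job is handed in when it is done.

Besides the shell and the picture viewer there is one more tool, called after ">>>" by a JSON object that holds its "op" and its "data", one argument or row to a line. send_rows: Moves the arm, as the interface text tells. Its arguments: {"type":"object","properties":{"deltas":{"type":"array","items":{"type":"array","items":{"type":"number"}}},"grip_force":{"type":"number"}},"required":["deltas"]}

```bash
mkdir -p pics
python3 - <<'E'
from cell import monitor, optics
import cv2, numpy as np, pickle
o=monitor.get_obs(); print({k:np.round(v,3) for k,v in o.items()})
d={}
for n in("scene","top","wrist"):
    c=optics.camera(n); d[n]=c; cv2.imwrite(f"pics/{n}0.png",c["frame"][:,:,::-1])
    print(n,[ (k,np.round(v,3).tolist()) for k,v in c.items() if k!="frame"])
pickle.dump((o,d),open("s0.pkl","wb"))
E
```

```text
{'clock': np.float64(0.0), 'joints': array([ 1.503,  0.502, -0.427,  1.551,  0.221,  1.138, -0.21 ]), 'joint_velocities': array([-0.001,  0.001,  0.001, -0.001,  0.001,  0.002,  0.   ]), 'joint_torque': array([-0.0000e+00, -5.6951e+01, -5.8170e+00, -2.8094e+01,  1.0000e-02,
        1.2000e-02, -0.0000e+00]), 'ee_pos': array([ 0.211, -0.614,  0.23 ]), 'tool_rot': array([-3.097, -0.517,  0.   ]), 'force': array([-0.249, -0.092,  0.576]), 'moment': array([0.062, 0.003, 0.01 ]), 'finger_force': np.float64(0.0), 'grip_width': np.float64(1.002)}
scene [('intrinsics', [[455.351, 0.0, 320.912], [0.0, 455.351, 194.549], [0.0, 0.0, 1.0]]), ('extrinsics', [[0.996, -0.09, 0.008, -0.589], [-0.083, -0.945, -0.315, 0.075], [0.036, 0.313, -0.949, 1.199], [0.0, 0.0, 0.0, 1.0]])]
top [('intrinsics', [[435.334, 0.0, 321.764], [0.0, 435.334, 201.986], [0.0, 0.0, 1.0]]), ('extrinsics', [[-0.016, -1.0, 0.022, -0.032], [-0.997, 0.014, -0.078, 0.585], [0.077, -0.023, -0.997, 1.15], [0.0, 0.0, 0.0, 1.0]])]
wrist [('intrinsics', [[313.258, 0.0, 320.238], [0.0, 313.258, 201.309], [0.0, 0.0, 1.0]]), ('T_tool_cam', [[-0.001, -0.948, -0.319, 0.083], [1.0, -0.001, -0.0, 0.001], [0.0, -0.319, 0.948, -0.144], [0.0, 0.0, 0.0, 1.0]])]
```

View pics/scene0.png

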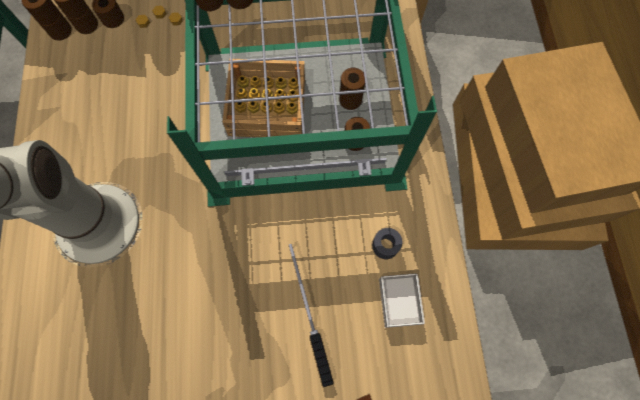

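View pics/top0.png

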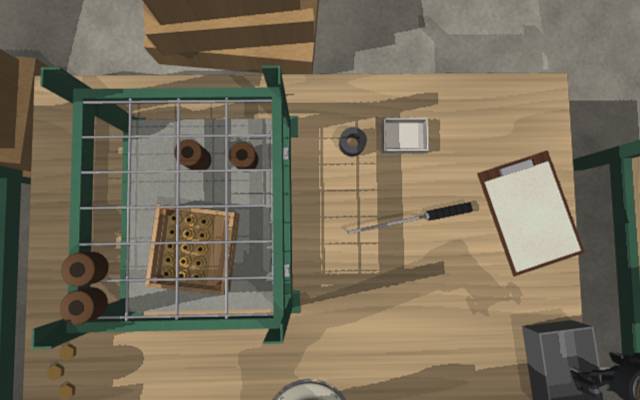

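The scene view shows the rack opening toward −y. The crate, slightly askew, is under the deck (scene ≈(265,98), top ≈(193,247)). The hook lies in front of it: bill at top (347,231), black grip ≈(450,211). The coupling is at (352,141) and the tray at (406,134). I'll zoom in for corner measurements.

```bash
cat > h.py <<'E'
import numpy as np
def ray(c,uv):
    K=c["intrinsics"];T=c["extrinsics"];R=T[:3,:3];C=-R.T@T[:3,3]
    return C,R.T@np.linalg.solve(K,np.array([uv[0],uv[1],1.]))
def onz(c,uv,z):
    C,d=ray(c,uv); return C+d*(z-C[2])/d[2]
def tri(c1,u1,c2,u2):
    A=np.zeros((3,3));b=np.zeros(3)
    for c,u in((c1,u1),(c2,u2)):
        C,d=ray(c,u);d=d/np.linalg.norm(d);P=np.eye(3)-np.outer(d,d);A+=P;b+=P@C
    return np.linalg.solve(A,b)
def proj(c,p):
    q=c["extrinsics"]@np.append(p,1);q=c["intrinsics"]@q[:3];return q[:2]/q[2]
E
python3 - <<'E'
import pickle,cv2,numpy as np
o,d=pickle.load(open("s0.pkl","rb"))
t=d["top"]["frame"][:,:,::-1]; s=d["scene"]["frame"][:,:,::-1]
a=cv2.resize(t[180:330,130:310],(720,600),interpolation=cv2.INTER_CUBIC)
b=cv2.resize(s[50:200,190:390],(800,600),interpolation=cv2.INTER_CUBIC)
cv2.imwrite("pics/a.png",a);cv2.imwrite("pics/b.png",b)
from h import *
# black grip in both
for n,roi in(("top",(180,250,400,480)),("scene",(320,395,290,345))):
    f=d[n]["frame"].astype(int);m=np.zeros(f.shape[:2],np.uint8)
    r0,r1,c0,c1=roi;m[r0:r1,c0:c1]=(f[r0:r1,c0:c1].max(2)<50)
    cs,_=cv2.findContours(m,0,1);k=max(cs,key=cv2.contourArea)
    r=cv2.minAreaRect(k);bx=cv2.boxPoints(r);print(n,r)
    print(np.round([onz(d[n],p,.03) for p in bx],3).tolist())
    print("ctr",onz(d[n],r[0],.025))
print("tip elbow", tri(d["top"],(347,231),d["scene"],(292,245)))
E
```

```text
top ((449.52789306640625, 210.75730895996094), (9.012958526611328, 43.57121658325195), 78.11134338378906)
[[0.556, -0.325, 0.03], [0.579, -0.441, 0.03], [0.555, -0.445, 0.03], [0.532, -0.329, 0.03]]
ctr [ 0.5558562  -0.38659294  0.025     ]
scene ((320.8931579589844, 359.68988037109375), (52.34672164916992, 10.438529014587402), 74.35775756835938)
[[0.532, -0.334, 0.03], [0.557, -0.33, 0.03], [0.579, -0.444, 0.03], [0.555, -0.448, 0.03]]
ctr [ 0.55599696 -0.39031297  0.025     ]
tip elbow [ 0.50648846 -0.10837742  0.01642694]
```

View pics/a.png

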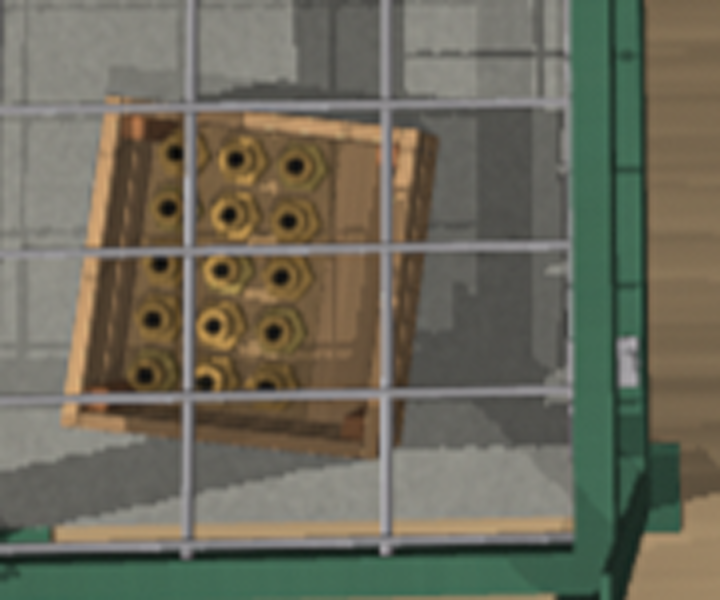

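View pics/b.png

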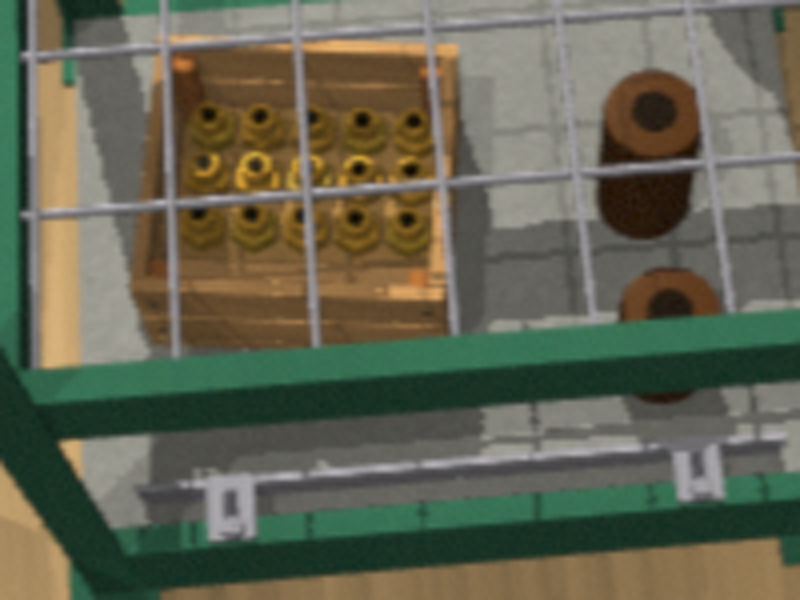

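Crop a shows the crate rim corners in top pixels: front (235,212.5) and (225,294), back (157,204.5) and (146,286). Crop b shows the rim front in scene pixels at (223,123) and (302,125.5). The stop bar's inner top edge runs from about (225,172.5) to (385,159.5). Next I'll compute positions.

Run:
```python
import pickle,cv2,numpy as np
from h import *
np.set_printoptions(precision=4,suppress=True)
o,d=pickle.load(open("s0.pkl","rb"));T,S=d["top"],d["scene"]
P=[onz(T,p,.13) for p in((235,212.5),(225,294.2),(157,204.5),(145.7,286.2))]
print("rim FR FL BR BL",*P); print("lens",np.linalg.norm(P[0]-P[1]),np.linalg.norm(P[0]-P[2]),np.linalg.norm(P[1]-P[3]))
print("scene rim FL FR BR",*[onz(S,p,.13) for p in((223.2,122.7),(301.7,125.5),(305,61.2))])
# beam front edges in top: green->other along rows
hsv=cv2.cvtColor(T["frame"],cv2.COLOR_RGB2HSV);g=((hsv[...,0]>60)&(hsv[...,0]<95)&(hsv[...,1]>80))
for v in(120,150,170,200,230,250,270,290):
    e=np.flatnonzero(np.diff(g[v,255:310].astype(int)))+256
    print(v,e.tolist(),onz(T,(e[0],v),.3)[:2], onz(T,(e[-1],v),.075)[:2])
print("stopbar",onz(S,(225,172.5),.075),onz(S,(385,159.5),.075))
print("stop top cam right",onz(T,(130+545/4,180+270/4),.075))
hs=cv2.cvtColor(S["frame"],cv2.COLOR_RGB2HSV);g=((hs[...,0]>60)&(hs[...,0]<95)&(hs[...,1]>80))
for u in(240,280,320,360,380):
    e=np.flatnonzero(np.diff(g[100:215,u].astype(int)))+101
    print("S",u,e.tolist(),onz(S,(u,e[0]),.3)[:2],onz(S,(u,e[1]),.25)[:2])
# shank line: bright gray pixels
for u in range(355,425,15):
    col=T["frame"][205:245,u].astype(int); print(u,[tuple(x) for x in col[::1]][max(0,int(232-(u-347)*.2-205)-3):][:7])
```

```text
rim FR FL BR BL [0.5539 0.1726 0.13  ] [0.3581 0.1967 0.13  ] [0.5762 0.3612 0.13  ] [0.3806 0.3855 0.13  ]
lens 0.1972792479654839 0.18989946484004622 0.19016011672515107
scene rim FL FR BR [0.3605 0.1957 0.13  ] [0.5574 0.1708 0.13  ] [0.5808 0.3589 0.13  ]
120 [273, 297] [0.7361 0.0637] [0.7964 0.0209]
150 [273, 282, 289, 290] [0.6728 0.0642] [0.7173 0.04  ]
170 [273, 290] [0.631  0.0645] [0.6649 0.0406]
200 [274, 291] [0.5688 0.0629] [0.587  0.0388]
230 [274, 291] [0.5073 0.0634] [0.51   0.0396]
250 [274, 291] [0.4667 0.0637] [0.4591 0.0402]
270 [274, 284] [0.4264 0.064 ] [0.4089 0.0585]
290 [274, 292] [0.3863 0.0643] [0.3583 0.0387]
stopbar [0.3518 0.0826 0.075 ] [0.7655 0.0826 0.075 ]
stop top cam right [0.4665 0.1031 0.075 ]
S 240 [139, 157, 181, 196] [0.4256 0.0639] [0.4169 0.0452]
S 280 [136, 154, 177, 192] [0.5091 0.0636] [0.5041 0.0448]
S 320 [133, 150, 174, 189] [0.5931 0.0632] [0.5919 0.0466]
S 360 [129, 147, 176, 186] [0.6779 0.0652] [0.6802 0.0461]
S 380 [128, 145, 169, 184] [0.7203 0.0639] [0.7247 0.0471]
355 [(np.int64(186), np.int64(158), np.int64(119)), (np.int64(1
[... 893 characters left out ...]
4(126), np.int64(107), np.int64(82))]
400 [(np.int64(123), np.int64(105), np.int64(79)), (np.int64(107), np.int64(92), np.int64(72)), (np.int64(117), np.int64(113), np.int64(112)), (np.int64(148), np.int64(147), np.int64(151)), (np.int64(150), np.int64(148), np.int64(149)), (np.int64(135), np.int64(125), np.int64(113)), (np.int64(129), np.int64(110), np.int64(83))]
415 [(np.int64(156), np.int64(132), np.int64(100)), (np.int64(136), np.int64(117), np.int64(93)), (np.int64(122), np.int64(118), np.int64(117)), (np.int64(145), np.int64(145), np.int64(150)), (np.int64(146), np.int64(140), np.int64(136)), (np.int64(167), np.int64(146), np.int64(116)), (np.int64(187), np.int64(158), np.int64(118))]
```

```bash
cat > go.py <<'E'
# usage: go.py x y z yaw_deg(of tool x)  -> shift in tool axes (mm) and turn
import sys,numpy as np
from scipy.spatial.transform import Rotation as Ro
from cell import monitor
o=monitor.get_obs();R=Ro.from_rotvec(o["tool_rot"]).as_matrix()
yaw=np.degrees(np.arctan2(R[1,0],R[0,0]))
print("t",round(float(o["clock"]),2),"tcp",np.round(o["ee_pos"],4),"yaw",round(yaw,2),"F",np.round(o["force"],1),"M",np.round(o["moment"],2),"w",round(float(o["grip_width"])*85.4,1),"ff",round(float(o["finger_force"]),1),"j7",round(float(o["joints"][6]),2))
if len(sys.argv)>3:
    t=np.array([float(a) for a in sys.argv[1:4]])
    print("shift",np.round(R.T@(t-o["ee_pos"])*1000,1), "turn",round(-(float(sys.argv[4])-yaw),1) if len(sys.argv)>4 else "")
E
python3 - <<'E'
import pickle
from h import *
o,d=pickle.load(open("s0.pkl","rb"))
a=onz(d["top"],(347,231),.05);b=onz(d["scene"],(292.5,245.5),.05);print(a,b)
for e in(a,b):
    v=e[:2]-np.array([.556,-.3885]);print(np.linalg.norm(v),np.degrees(np.arctan2(v[1],v[0])))
E
python3 go.py .559 -.403 .12 101
```

```text
[ 0.50542046 -0.10581254  0.05      ] [ 0.50962119 -0.11693355  0.05      ]
0.2871767603059873 100.1442398413992
0.2754983371459088 99.69161768296912
t 0.15 tcp [ 0.2109 -0.6143  0.2305] yaw 18.95 F [-0.8 -0.2  0.2] M [-0.05  0.01 -0.01] w 85.3 ff 0.0 j7 -0.21
shift [397.8 -86.6 110.6] turn -82.0
```

Units first: shifts go in shares of 50 cm and turns go in shares of pi rad. So 398 mm / 500 = 0.796, -87 mm / 500 = -0.174, -81 degrees / 180 = -0.45.

>>> {"op": "send_rows", "data": {
  "deltas": [
    [85,0.796,-0.174,0.08,-0.45],
    [85,0.796,-0.174,0.08,-0.45],
    [85,0.796,-0.174,0.08,-0.45],
    [85,0.796,-0.174,0.08,-0.45],
    [85,0.796,-0.174,0.08,-0.45]
  ],
  "grip_force": 120
}}

```text
clock: 0.65
ee_pos: [0.4249, -0.4844, 0.2065]
tool_rot: [-2.689, -1.624, 0.0]
force: [0.1, -0.6, -0.7]
grip_width: 1.002
finger_force: 0.0
```

```bash
python3 go.py .559 -.403 .19 100
```

```text
t 0.65 tcp [ 0.4249 -0.4844  0.2065] yaw 62.25 F [ 0.1 -0.6 -0.7] M [-0.07 -0.05 -0.05] w 85.6 ff 0.0 j7 0.06
shift [134.4  80.8  16.5] turn -37.7
```

Converted, 134 mm / 500 = 0.268, 81 mm / 500 = 0.162, -38 degrees / 180 = -0.2111.

>>> {"op": "send_rows", "data": {
  "deltas": [
    [85,0.268,0.162,0.032,-0.2111],
    [85,0.268,0.162,0.032,-0.2111],
    [85,0.268,0.162,0.032,-0.2111],
    [85,0.268,0.162,0.032,-0.2111],
    [85,0.268,0.162,0.032,-0.2111]
  ]
}}

```text
clock: 1.15
ee_pos: [0.561, -0.4015, 0.19]
tool_rot: [-2.007, -2.415, -0.004]
force: [-0.3, -0.4, 0.5]
grip_width: 0.994
finger_force: 0.0
```

>>> {"op": "send_rows", "data": {
  "deltas": [
    [85,0,0,0,0]
  ]
}}

```text
clock: 1.25
ee_pos: [0.5586, -0.4046, 0.19]
tool_rot: [-2.018, -2.406, -0.001]
force: [-0.1, -1.3, -0.3]
grip_width: 0.996
finger_force: 0.0
```

```bash
python3 go.py .559 -.403 .08 100
python3 - <<'E'
from cell import optics,monitor
import cv2,pickle
o=monitor.get_obs();c=optics.camera("wrist");pickle.dump((o,c),open("w1.pkl","wb"))
cv2.imwrite("pics/w1.png",c["frame"][:,:,::-1])
E
```

```text
t 1.25 tcp [ 0.5586 -0.4046  0.19  ] yaw 100.03 F [-0.1 -1.3 -0.3] M [-0.03  0.03 -0.01] w 85.0 ff 0.0 j7 0.42
shift [  1.3   0.7 110. ] turn 0.0
```

View pics/w1.png

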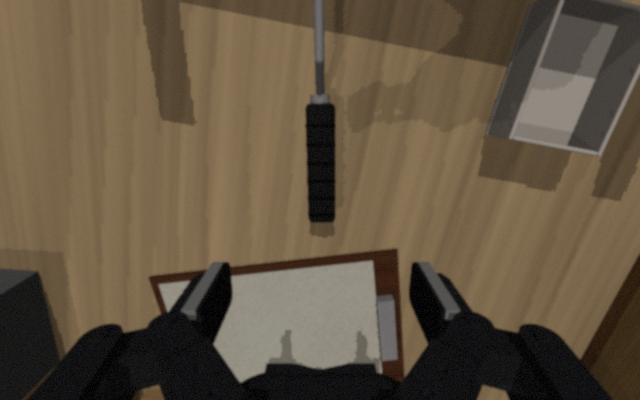

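The wrist view shows the grip centred and aligned between the fingers. Its front end is at (320,103) and its back end at (321,221). The tray is at the upper right, clear of the fingers.

Run:
```python
import pickle,numpy as np
o,c=pickle.load(open("w1.pkl","rb"));T=c["T_tool_cam"];K=c["intrinsics"]
for uv,z in(((320,103),.03),((321,221),.03),((319.5,5),.051)):
    d=T[:3,:3]@np.linalg.solve(K,[uv[0],uv[1],1]);h=.19-z
    print(np.round((T[:3,3]+d*(h-T[2,3])/d[2])*1000,1))
```

```text
[ 74.9   1.  160. ]
[-42.8   1.9 160. ]
[148.8   0.7 139. ]
```

Converted, 185 mm / 500 = 0.37, 100 mm / 500 = 0.2.

>>> {"op": "send_rows", "data": {
  "deltas": [
    [85,0,0.002,0.1,0],
    [85,0,0.002,0.2,0],
    [85,0,0.002,0.28,0],
    [85,0,0.002,0.34,0],
    [85,0,0.002,0.37,0]
  ]
}}

```text
clock: 1.8
ee_pos: [0.5564, -0.4051, 0.0023]
tool_rot: [-2.021, -2.399, 0.002]
force: [-0.7, 0.6, -0.9]
grip_width: 0.997
finger_force: 0.0
```

>>> {"op": "send_rows", "data": {
  "deltas": [
    [85,0,0,0.004,0],
    [20,0,0,0.004,0],
    [20,0,0,0.004,0],
    [20,0,0,0.004,0],
    [20,0,0,0.004,0]
  ],
  "grip_force": 120
}}

```text
clock: 2.3
ee_pos: [0.56, -0.4059, 0.0055]
tool_rot: [2.02, 2.403, -0.0]
force: [2.0, 0.6, 16.5]
grip_width: 0.323
finger_force: 15.9
```

>>> {"op": "send_rows", "data": {
  "deltas": [
    [20,0,0,0,0],
    [20,0,0,0,0],
    [20,0,0,0,0]
  ]
}}

```text
clock: 2.6
ee_pos: [0.5606, -0.406, 0.0059]
tool_rot: [2.019, 2.403, 0.0]
force: [-0.3, 0.7, 6.3]
grip_width: 0.303
finger_force: 119.1
```

```bash
python3 go.py
```

```text
t 2.6 tcp [ 0.5606 -0.406   0.0059] yaw 99.92 F [-0.3  0.7  6.3] M [0.04 0.19 0.03] w 25.8 ff 119.1 j7 0.32
```

>>> {"op": "send_rows", "data": {
  "deltas": [
    [20,0,0,-0.06,0],
    [20,0,0,-0.15,0],
    [20,0,0,-0.23,0],
    [20,0,0,-0.3,0],
    [20,0,0,-0.3,0]
  ]
}}

```text
clock: 3.1
ee_pos: [0.5628, -0.4067, 0.1605]
tool_rot: [2.015, 2.397, 0.002]
force: [1.5, -0.5, -1.5]
grip_width: 0.301
finger_force: 118.6
```

>>> {"op": "send_rows", "data": {
  "deltas": [
    [20,0,0,0,0],
    [20,0,0,0,0]
  ]
}}

```text
clock: 3.3
ee_pos: [0.5578, -0.405, 0.152]
tool_rot: [-2.019, -2.403, 0.001]
force: [-0.4, -0.7, -3.4]
grip_width: 0.307
finger_force: 118.5
```

```bash
python3 go.py .441 -.30 .156 90
```

```text
t 3.3 tcp [ 0.5578 -0.405   0.152 ] yaw 99.92 F [-0.4 -0.7 -3.4] M [-0.09 -0.05 -0.  ] w 26.3 ff 118.5 j7 0.39
shift [123.5 -97.   -3.5] turn 9.9
```

Converted, 123 mm / 500 = 0.246, 105 mm / 500 = 0.21, 10 degrees / 180 = 0.0556.

>>> {"op": "send_rows", "data": {
  "deltas": [
    [20,0.04,-0.03,-0.008,0.0111],
    [20,0.1,-0.08,-0.008,0.0222],
    [20,0.16,-0.13,-0.008,0.0389],
    [20,0.21,-0.17,-0.008,0.05],
    [20,0.246,-0.194,-0.008,0.0556]
  ]
}}

```text
clock: 3.8
ee_pos: [0.4389, -0.2987, 0.1557]
tool_rot: [-2.22, -2.215, 0.002]
force: [-0.7, 0.2, -2.3]
grip_width: 0.304
finger_force: 118.5
```

>>> {"op": "send_rows", "data": {
  "deltas": [
    [20,0,0,0,0],
    [20,0,0,0,0],
    [20,0,0,0,0]
  ]
}}

```text
clock: 4.1
ee_pos: [0.4429, -0.3015, 0.1574]
tool_rot: [-2.223, -2.219, -0.001]
force: [-0.8, 0.3, -1.9]
grip_width: 0.299
finger_force: 118.5
```

```bash
python3 go.py .441 -.08 .156 90
python3 - <<'E'
from cell import optics
import cv2,pickle,numpy as np
d={n:optics.camera(n) for n in("scene","top")};pickle.dump(d,open("s1.pkl","wb"))
a=cv2.resize(d["scene"]["frame"][140:340,180:380,::-1],(600,600),interpolation=cv2.INTER_CUBIC)
cv2.imwrite("pics/c.png",a)
E
```

```text
t 4.1 tcp [ 0.4429 -0.3015  0.1574] yaw 89.9 F [-0.8  0.3 -1.9] M [-0.07  0.01  0.03] w 25.6 ff 118.5 j7 0.19
shift [221.5  -2.2   1.5] turn -0.1
```

View pics/c.png

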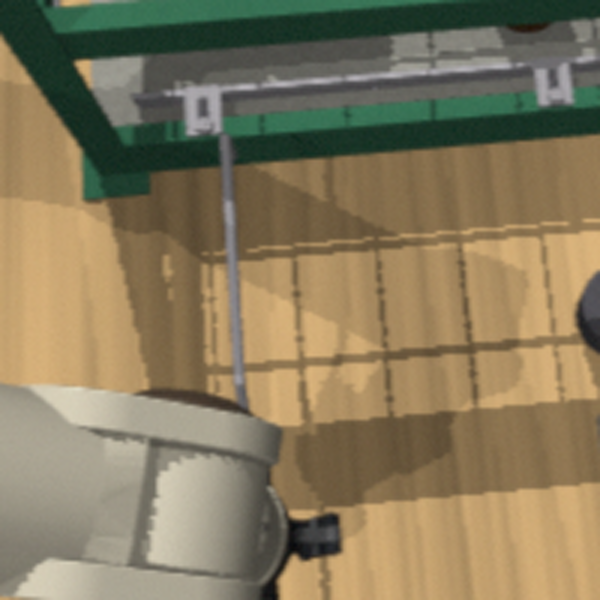

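The hook is held straight, with its elbow end at scene (255,186). It is just in front of the rack and level with the left clamp.

Run:
```python
import pickle
from h import *
d=pickle.load(open("s1.pkl","rb"))
for z in(.19,.202,.21): print(z,proj(d["scene"],[.443,-.005,z]),onz(d["scene"],(255,186),z), proj(d["top"],[.443,-.005,z]))
T=d["top"]["frame"].astype(int)
import cv2
cv2.imwrite("pics/d.png",cv2.resize(d["top"]["frame"][200:300,270:400,::-1],(780,600),interpolation=cv2.INTER_CUBIC))
```

```text
0.19 [256.53748752 186.82954646] [ 0.43961774 -0.00269857  0.19      ] [308.41691189 258.37102335]
0.202 [255.86191224 185.0595037 ] [ 0.44097429 -0.0070687   0.202     ] [308.37009311 258.6441223 ]
0.21 [255.40310211 183.85739703] [ 0.44187865 -0.00998212  0.21      ] [308.3382427  258.82990916]
```

View pics/d.png

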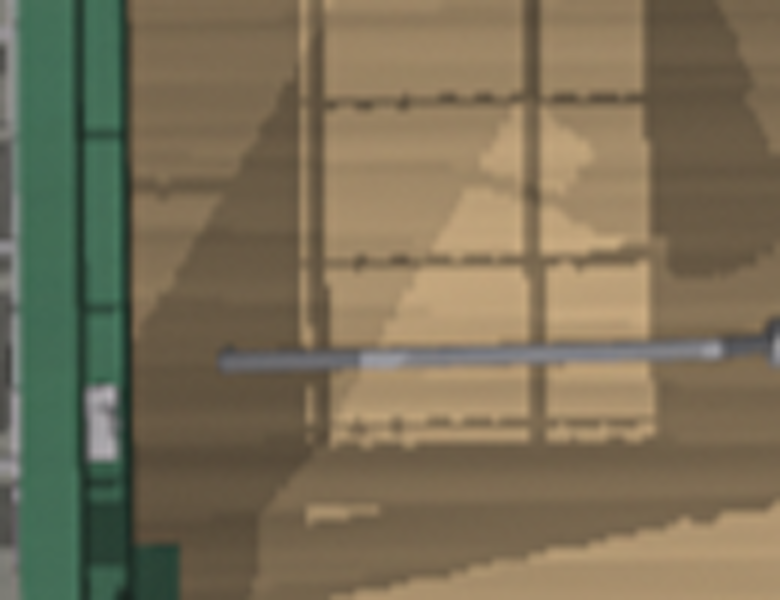

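The elbow end is at top (306.5,259.7), within 2 mm of the prediction, so the hook is level and straight in the grasp. Now I'll insert it over the rim.

Converted, 160 mm / 500 = 0.32, 140 mm / 500 = 0.28.

>>> {"op": "send_rows", "data": {
  "deltas": [
    [20,0.06,0,0,0],
    [20,0.14,-0.002,0,0],
    [20,0.22,-0.004,0,0],
    [20,0.28,-0.004,0,0],
    [20,0.32,-0.004,0,0]
  ]
}}

```text
clock: 4.7
ee_pos: [0.4413, -0.1383, 0.158]
tool_rot: [-2.22, -2.223, -0.001]
force: [0.6, 0.1, -2.5]
grip_width: 0.303
finger_force: 118.5
```

Converted, 60 mm / 500 = 0.12, 55 mm / 500 = 0.11.

>>> {"op": "send_rows", "data": {
  "deltas": [
    [20,0.04,0,0,0],
    [20,0.08,0,0,0],
    [20,0.11,0,0,0],
    [20,0.12,0,0,0],
    [20,0.12,0,0,0]
  ]
}}

```text
clock: 5.2
ee_pos: [0.4413, -0.0804, 0.1579]
tool_rot: [2.221, 2.222, 0.001]
force: [0.1, 0.5, -1.9]
grip_width: 0.301
finger_force: 118.5
```

>>> {"op": "send_rows", "data": {
  "deltas": [
    [20,0,0,0,0],
    [20,0,0,0,0]
  ]
}}

```text
clock: 5.4
ee_pos: [0.4409, -0.0819, 0.1578]
tool_rot: [2.225, 2.218, -0.0]
force: [-1.0, -0.7, -2.6]
grip_width: 0.304
finger_force: 118.5
```

```bash
python3 go.py .441 -.08 .101 90
python3 - <<'E'
from cell import optics
import cv2,pickle,numpy as np
d={n:optics.camera(n) for n in("scene","top")};pickle.dump(d,open("s2.pkl","wb"))
a=cv2.resize(d["scene"]["frame"][50:200,190:340,::-1],(400,400),interpolation=cv2.INTER_CUBIC)
b=cv2.resize(d["top"]["frame"][190:310,140:260,::-1],(400,400),interpolation=cv2.INTER_CUBIC)
cv2.imwrite("pics/e.png",np.hstack([a,b]))
E
```

```text
t 5.4 tcp [ 0.4409 -0.0819  0.1578] yaw 89.84 F [-1.  -0.7 -2.6] M [-0.18 -0.07 -0.08] w 26.0 ff 118.5 j7 -0.19
shift [ 1.9  0.1 56.8] turn -0.2
```

View pics/e.png

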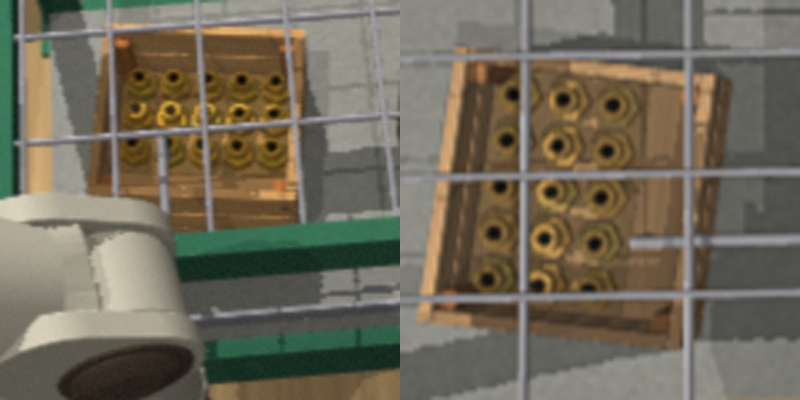

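The left panel shows the shank above the crate with its end at scene ≈(252,101). The right panel shows the end at top ≈(208.7,263), just behind the front wall.

Run:
```python
from h import *
import pickle
d=pickle.load(open("s2.pkl","rb"))
e1=onz(d["top"],(208.7,262.9),.2);e2=onz(d["scene"],(251.9,101.4),.2);print(e1,e2,tri(d["top"],(208.7,262.9),d["scene"],(251.9,101.4)))
c=np.array([.4575,.184]);X=np.array([.124,.992]);Y=np.array([-.992,.124])
for b in(e1,e2):
    v=b[:2]-np.array([0,.004])-c;print("crate x",v@X*1000-95,"y",v@Y*1000)
```

```text
[0.43726907 0.219348   0.2       ] [0.44302873 0.20920877 0.2       ] [0.43758649 0.22684011 0.16948443]
crate x -66.41141811968201 y 23.956229683888225
crate x -75.75533493147114 y 16.98538290293734
```

>>> {"op": "send_rows", "data": {
  "deltas": [
    [20,0,0,0.016,0],
    [20,0,0,0.036,0],
    [20,0,0,0.052,0],
    [20,0,0,0.064,0]
  ]
}}

```text
clock: 5.9
ee_pos: [0.4401, -0.0807, 0.1247]
tool_rot: [-2.222, -2.219, 0.001]
force: [-0.1, 0.1, -2.8]
grip_width: 0.303
finger_force: 118.5
```

Converted, 24 mm / 500 = 0.048, 22 mm / 500 = 0.044.

>>> {"op": "send_rows", "data": {
  "deltas": [
    [20,0,0,0.016,0],
    [20,0,0,0.032,0],
    [20,0,0,0.044,0],
    [20,0,0,0.048,0],
    [20,0,0,0.048,0]
  ]
}}

```text
clock: 6.4
ee_pos: [0.4407, -0.0806, 0.1016]
tool_rot: [-2.222, -2.22, 0.0]
force: [0.4, 0.0, -3.1]
grip_width: 0.3
finger_force: 118.5
```

>>> {"op": "send_rows", "data": {
  "deltas": [
    [20,0,0,0,0],
    [20,0,0,0,0]
  ]
}}

```text
clock: 6.6
ee_pos: [0.4411, -0.0808, 0.1022]
tool_rot: [2.222, 2.22, 0.0]
force: [0.2, -0.4, -1.5]
grip_width: 0.301
finger_force: 118.5
```

```bash
python3 go.py
```

```text
t 6.6 tcp [ 0.4411 -0.0808  0.1022] yaw 89.93 F [ 0.2 -0.4 -1.5] M [-0.13  0.01 -0.01] w 25.7 ff 118.5 j7 -0.3
```

Converted, -17 mm / 500 = -0.034, -14 mm / 500 = -0.028.

>>> {"op": "send_rows", "data": {
  "deltas": [
    [20,-0.008,0,0,0],
    [20,-0.016,0,0,0],
    [20,-0.022,0,0,0],
    [20,-0.028,0,0,0],
    [20,-0.034,0,0,0]
  ]
}}

```text
clock: 7.1
ee_pos: [0.441, -0.0972, 0.1019]
tool_rot: [-2.222, -2.22, -0.002]
force: [-0.2, 3.2, -2.3]
grip_width: 0.305
finger_force: 118.4
```

>>> {"op": "send_rows", "data": {
  "deltas": [
    [20,-0.006,0,0,0],
    [20,-0.012,0,0,0],
    [20,-0.018,0,0,0],
    [20,-0.024,0,0,0],
    [20,-0.03,0,0,0]
  ]
}}

```text
clock: 7.6
ee_pos: [0.4408, -0.1129, 0.1019]
tool_rot: [-2.223, -2.22, -0.0]
force: [0.4, 3.9, -2.8]
grip_width: 0.298
finger_force: 118.4
```

Converted, -20 mm / 500 = -0.04, -16 mm / 500 = -0.032.

>>> {"op": "send_rows", "data": {
  "deltas": [
    [20,-0.008,0,0,0],
    [20,-0.016,0,0,0],
    [20,-0.024,0,0,0],
    [20,-0.032,0,0,0],
    [20,-0.04,0,0,0]
  ]
}}

```text
clock: 8.1
ee_pos: [0.4407, -0.1332, 0.1019]
tool_rot: [-2.223, -2.22, 0.0]
force: [-0.1, 4.6, -2.8]
grip_width: 0.3
finger_force: 118.4
```

```bash
python3 go.py
```

```text
t 8.1 tcp [ 0.4407 -0.1332  0.1019] yaw 89.92 F [-0.1  4.6 -2.8] M [ 0.69 -0.1  -0.17] w 25.6 ff 118.4 j7 -0.19
```

Converted, -20 mm / 500 = -0.04, -16 mm / 500 = -0.032.

>>> {"op": "send_rows", "data": {
  "deltas": [
    [20,-0.008,0,0,0],
    [20,-0.016,0,0,0],
    [20,-0.024,0,0,0],
    [20,-0.032,0,0,0],
    [20,-0.04,0,0,0]
  ]
}}

```text
clock: 8.6
ee_pos: [0.4406, -0.1531, 0.1019]
tool_rot: [-2.223, -2.22, 0.0]
force: [0.4, 3.8, -2.5]
grip_width: 0.303
finger_force: 118.4
```

Converted, -10 mm / 500 = -0.02, -8 mm / 500 = -0.016.

>>> {"op": "send_rows", "data": {
  "deltas": [
    [20,-0.004,0,0,0],
    [20,-0.008,0,0,0],
    [20,-0.012,0,0,0],
    [20,-0.016,0,0,0],
    [20,-0.02,0,0,0]
  ]
}}

```text
clock: 9.1
ee_pos: [0.4407, -0.1629, 0.1019]
tool_rot: [-2.223, -2.22, -0.0]
force: [0.7, 3.2, -1.6]
grip_width: 0.3
finger_force: 118.4
```

```bash
python3 go.py
python3 - <<'E'
from cell import optics
import cv2,pickle,numpy as np
d={n:optics.camera(n) for n in("scene","top")};pickle.dump(d,open("s3.pkl","wb"))
b=cv2.resize(d["top"]["frame"][180:330,140:320,::-1],(720,600),interpolation=cv2.INTER_CUBIC)
cv2.imwrite("pics/f.png",b)
E
```

```text
t 9.1 tcp [ 0.4407 -0.1629  0.1019] yaw 89.93 F [ 0.7  3.2 -1.6] M [ 0.75 -0.11 -0.15] w 25.6 ff 118.4 j7 -0.13
```

View pics/f.png

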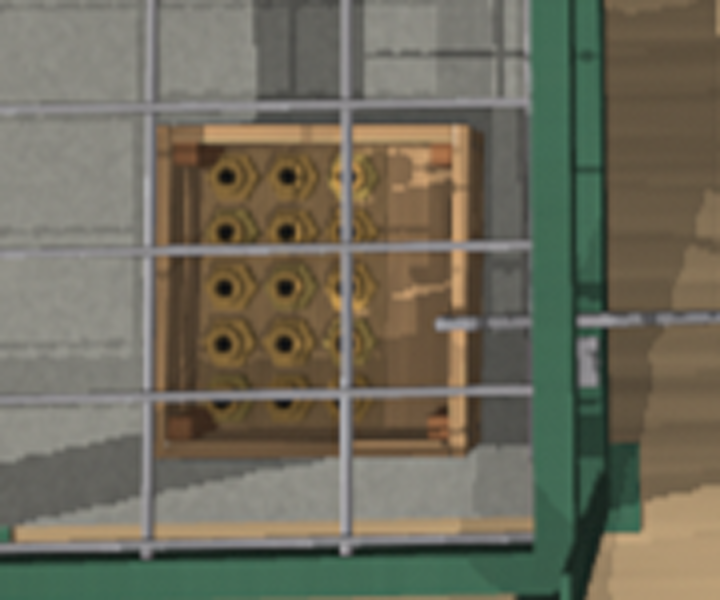

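The crate has been dragged forward and is nearly square: its front rim edge runs from crop (468,125) to (466,453). It still has roughly 35 mm to go to the bar.

Converted, -15 mm / 500 = -0.03, -12 mm / 500 = -0.024.

>>> {"op": "send_rows", "data": {
  "deltas": [
    [20,-0.006,0,0,0],
    [20,-0.012,0,0,0],
    [20,-0.018,0,0,0],
    [20,-0.024,0,0,0],
    [20,-0.03,0,0,0]
  ]
}}

```text
clock: 9.7
ee_pos: [0.4407, -0.1781, 0.1019]
tool_rot: [2.223, 2.22, 0.0]
force: [1.4, 3.4, -2.1]
grip_width: 0.305
finger_force: 118.4
```

Converted, -8 mm / 500 = -0.016, -7 mm / 500 = -0.014.

>>> {"op": "send_rows", "data": {
  "deltas": [
    [20,-0.004,0,0,0],
    [20,-0.008,0,0,0],
    [20,-0.012,0,0,0],
    [20,-0.014,0,0,0],
    [20,-0.016,0,0,0]
  ]
}}

```text
clock: 10.2
ee_pos: [0.4407, -0.1859, 0.1019]
tool_rot: [-2.223, -2.22, -0.0]
force: [-0.0, 4.8, -3.5]
grip_width: 0.302
finger_force: 118.4
```

```bash
python3 go.py
python3 - <<'E'
from cell import optics
from h import *
import cv2,pickle,numpy as np
d={n:optics.camera(n) for n in("scene","top")};pickle.dump(d,open("s4.pkl","wb"))
f=d["top"]["frame"].astype(int)
hsv=cv2.cvtColor(d["top"]["frame"],cv2.COLOR_RGB2HSV)
for v in(216,222,232,250,270,285):
    print(v,[tuple(f[v,u].tolist()) for u in range(255,276,1)][::1])
E
```

```text
t 10.2 tcp [ 0.4407 -0.1859  0.1019] yaw 89.93 F [-0.   4.8 -3.5] M [ 0.74 -0.09 -0.16] w 25.8 ff 118.4 j7 -0.08
216 [(118, 88, 60), (141, 96, 64), (147, 99, 65), (147, 99, 65), (148, 99, 66), (147, 98, 65), (163, 122, 85), (168, 132, 94), (168, 132, 96), (170, 134, 96), (107, 85, 62), (65, 54, 42), (71, 59, 46), (94, 83, 71), (90, 87, 80), (85, 83, 79), (89, 88, 85), (89, 105, 97), (74, 109, 91), (65, 108, 86), (66, 108, 87)]
222 [(140, 111, 80), (148, 117, 84), (139, 110, 79), (131, 104, 74), (123, 98, 69), (100, 79, 57), (144, 117, 84), (168, 134, 96), (172, 136, 97), (174, 137, 98), (113, 89, 64), (78, 63, 46), (79, 63, 46), (87, 78, 65), (87, 85, 79), (85, 84, 80), (81, 80, 78), (86, 102, 94), (74, 109, 89), (65, 108, 84), (65, 107, 84)]
232 [(110, 88, 64), (113, 90, 65), (111, 88, 64), (102, 81, 59), (96, 77, 56), (99, 80, 58), (135, 107, 77), (168, 133, 96), (176, 139, 100), (177, 141, 101), (118, 94, 68), (68, 55, 40), (64, 51, 37), (78, 67, 55), (98, 96, 90), (90, 89, 85), (71, 70, 68), (88, 99, 94), (75, 106, 89), (63, 104, 82), (64, 104, 83)]
250 [(106, 85, 61), (108, 86, 
[... 230 characters left out ...]
84, 91, 88), (71, 103, 85), (65, 106, 84), (63, 105, 82)]
270 [(105, 83, 61), (104, 83, 60), (103, 82, 59), (100, 81, 59), (101, 82, 59), (102, 81, 59), (106, 86, 63), (161, 134, 97), (177, 143, 102), (176, 140, 100), (183, 145, 103), (116, 92, 65), (87, 69, 50), (80, 62, 46), (77, 68, 57), (81, 79, 74), (82, 81, 79), (90, 89, 90), (75, 104, 88), (65, 107, 85), (66, 107, 86)]
285 [(109, 87, 63), (118, 90, 65), (145, 100, 67), (153, 103, 68), (136, 93, 62), (127, 87, 58), (127, 87, 58), (153, 113, 79), (179, 139, 99), (182, 143, 102), (184, 148, 105), (123, 99, 70), (71, 57, 42), (57, 47, 36), (64, 55, 46), (78, 77, 72), (84, 83, 80), (93, 92, 93), (75, 104, 88), (64, 107, 85), (66, 107, 85)]
```

>>> {"op": "send_rows", "data": {
  "deltas": [
    [20,-0.002,0,0,0],
    [20,-0.004,0,0,0],
    [20,-0.006,0,0,0],
    [20,-0.008,0,0,0],
    [20,-0.01,0,0,0]
  ]
}}

```text
clock: 10.8
ee_pos: [0.4406, -0.1909, 0.1018]
tool_rot: [-2.223, -2.22, -0.0]
force: [0.4, 4.5, -2.3]
grip_width: 0.303
finger_force: 118.4
```

```bash
python3 -c "
import pickle
from h import *
d=pickle.load(open('s4.pkl','rb'))['top']
print(onz(d,(265.5,216),.13),onz(d,(266.4,285),.13))"; python3 go.py
```

```text
[0.5442536  0.09865502 0.13      ] [0.37805682 0.09752064 0.13      ]
t 10.8 tcp [ 0.4406 -0.1909  0.1018] yaw 89.93 F [ 0.4  4.5 -2.3] M [ 0.71 -0.13 -0.13] w 25.9 ff 118.4 j7 -0.07
```

Converted, -3 mm / 500 = -0.006, -2.4 mm / 500 = -0.0048.

>>> {"op": "send_rows", "data": {
  "deltas": [
    [20,-0.0012,0,0,0],
    [20,-0.0024,0,0,0],
    [20,-0.0036,0,0,0],
    [20,-0.0048,0,0,0],
    [20,-0.006,0,0,0]
  ]
}}

```text
clock: 11.3
ee_pos: [0.4407, -0.1933, 0.1018]
tool_rot: [-2.222, -2.22, -0.001]
force: [-0.4, 6.4, -2.0]
grip_width: 0.304
finger_force: 118.4
```

Converted, -1.5 mm / 500 = -0.003, -1 mm / 500 = -0.002.

>>> {"op": "send_rows", "data": {
  "deltas": [
    [20,-0.001,0,0,0],
    [20,-0.002,0,0,0],
    [20,-0.003,0,0,0]
  ]
}}

```text
clock: 11.6
ee_pos: [0.4408, -0.1943, 0.1018]
tool_rot: [-2.222, -2.22, -0.002]
force: [0.9, 5.5, -3.2]
grip_width: 0.302
finger_force: 118.4
```

>>> {"op": "send_rows", "data": {
  "deltas": [
    [20,0,0,0,0]
  ]
}}

```text
clock: 11.7
ee_pos: [0.4408, -0.1945, 0.1018]
tool_rot: [-2.222, -2.22, -0.001]
force: [1.7, 5.5, -2.6]
grip_width: 0.301
finger_force: 118.4
```

```bash
python3 go.py
```

```text
t 11.7 tcp [ 0.4408 -0.1945  0.1018] yaw 89.95 F [ 1.7  5.5 -2.6] M [ 1.11 -0.15 -0.22] w 25.7 ff 118.4 j7 -0.06
```

Converted, -0.8 mm / 500 = -0.0016, -0.4 mm / 500 = -0.0008.

>>> {"op": "send_rows", "data": {
  "deltas": [
    [20,-0.0008,0,0,0],
    [20,-0.0016,0,0,0]
  ]
}}

```text
clock: 11.9
ee_pos: [0.4408, -0.1949, 0.1018]
tool_rot: [-2.222, -2.22, -0.002]
force: [0.3, 8.1, -2.1]
grip_width: 0.303
finger_force: 118.4
```

```bash
python3 go.py
```

```text
t 11.9 tcp [ 0.4408 -0.1949  0.1018] yaw 89.95 F [ 0.3  8.1 -2.1] M [ 1.36 -0.22 -0.26] w 25.8 ff 118.4 j7 -0.06
```

Converted, -0.8 mm / 500 = -0.0016, -0.4 mm / 500 = -0.0008.

>>> {"op": "send_rows", "data": {
  "deltas": [
    [20,-0.0008,0,0,0],
    [20,-0.0016,0,0,0],
    [20,-0.0016,0,0,0]
  ]
}}

```text
clock: 12.2
ee_pos: [0.4408, -0.1949, 0.1017]
tool_rot: [-2.221, -2.22, -0.003]
force: [0.7, 8.9, -2.8]
grip_width: 0.304
finger_force: 118.4
```

```bash
python3 go.py
```

```text
t 12.2 tcp [ 0.4408 -0.1949  0.1017] yaw 89.98 F [ 0.7  8.9 -2.8] M [ 1.59 -0.22 -0.29] w 25.9 ff 118.4 j7 -0.06
```

Converted, -0.6 mm / 500 = -0.0012.

>>> {"op": "send_rows", "data": {
  "deltas": [
    [20,-0.0012,0,0,0],
    [20,-0.0012,0,0,0],
    [20,-0.0012,0,0,0],
    [20,-0.0012,0,0,0],
    [20,-0.0012,0,0,0]
  ]
}}

```text
clock: 12.7
ee_pos: [0.4408, -0.195, 0.1016]
tool_rot: [-2.22, -2.22, -0.003]
force: [1.4, 10.4, -1.7]
grip_width: 0.302
finger_force: 118.3
```

```bash
python3 go.py
python3 - <<'E'
from cell import optics
from h import *
import cv2,pickle,numpy as np
d={n:optics.camera(n) for n in("scene","top")};pickle.dump(d,open("s5.pkl","wb"))
c=d["top"];f=c["frame"].astype(int)
# rear rim outer edge (unobstructed) and front edge per row: wood brightness profile
P=[];Q=[]
for v in list(range(216,240,2))+list(range(246,275,2))+list(range(281,289,2)):
    g=f[v,262:272].sum(1); k=np.argmin(np.diff(g)); 
    w=np.clip(-np.diff(g).astype(float),0,None); w=w[max(0,k-1):k+2]; u=262.5+np.average(np.arange(max(0,k-1),max(0,k-1)+len(w)),weights=w)
    P.append(onz(c,(u,v),.13)[:2])
P=np.array(P);m=np.polyfit(P[:,0],P[:,1],1);r=P[:,1]-np.polyval(m,P[:,0]);ok=abs(r)<2*r.std();m=np.polyfit(P[ok,0],P[ok,1],1)
print("slope",m[0],"y mid",np.polyval(m,.46),r.std())
E
```

```text
t 12.7 tcp [ 0.4408 -0.195   0.1016] yaw 90.0 F [ 1.4 10.4 -1.7] M [ 1.85 -0.27 -0.33] w 25.8 ff 118.3 j7 -0.06
slope 0.019782263225538246 y mid 0.09457226651005618 0.0021913624724872027
```

```bash
cat > edge.py <<'E'
import pickle,sys,cv2
from h import *
def cross(p,th,dirn):  # last index where profile crosses th, subpixel
    pass
def run(fn):
    d=pickle.load(open(fn,"rb"));c=d["top"];g=c["frame"].astype(float)
    # front edge: rightmost bright-wood -> dark drop; wood rim R-B large and bright
    def fit(P):
        P=np.array(P)
        for _ in range(4):
            m=np.polyfit(P[:,0],P[:,1],1);r=P[:,1]-np.polyval(m,P[:,0]);P=P[abs(r)<max(.3,1.8*r.std())]
        return m,r.std(),len(P)
    s=g[...,0]-g[...,2]
    F=[]
    for v in range(214,290):
        row=g[v,256:272,0]; k=[i for i in range(15) if row[i]>=130 and row[i+1]<130]
        if k: i=k[-1];F.append((v,256+i+(row[i]-130)/(row[i]-row[i+1])))
    m,sd,n=fit(F);a=[onz(c,(np.polyval(m,v),v),.13)[:2] for v in(216,288)]
    t=a[0]-a[1];print(fn,"front yaw",round(np.arctan2(t[1],t[0]),4),"y",np.round([a[0][1],a[1][1]],4),round(sd,2),n)
    # side edges: wood (R-B>30) vs grey shelf, +x side (small v) and -x side
    for nm,lo,hi,inv in(("+x",203,222,0),("-x",283,306,1)):
        E=[]
        for u in range(186,262):
            col=s[lo:hi,u]; 
            if inv: col=col[::-1]
            k=[i for i in range(len(col)-1) if col[i]<25 and col[i+1]>=25]
            if k: i=k[0];x=i+(25-col[i])/(col[i+1]-col[i]);E.append((u,hi-1-x if inv else lo+x))
        if len(E)>5:
            m,sd,n=fit(E);a=[onz(c,(u,np.polyval(m,u)),.13)[:2] for u in(190,260)]
            t=a[0]-a[1];print("  side",nm,"yaw",round(np.arctan2(-t[0],t[1]),4),"x",np.round([a[0][0],a[1][0]],4),round(sd,2),n)
for f in sys.argv[1:]: run(f)
E
python3 edge.py s4.pkl s5.pkl; python3 go.py
```

```text
s4.pkl front yaw 0.015 y [0.101  0.0984] 0.11 62
  side +x yaw 0.0146 x [0.556  0.5585] 0.15 69
  side -x yaw 0.0156 x [0.3555 0.3581] 0.12 67
s5.pkl front yaw -0.0028 y [0.0947 0.0952] 0.09 56
  side +x yaw 0.0025 x [0.5583 0.5587] 0.12 68
  side -x yaw 0.0039 x [0.3577 0.3583] 0.14 66
t 12.8 tcp [ 0.4409 -0.1949  0.1017] yaw 90.0 F [ 1.4 10.  -2.3] M [ 1.86 -0.24 -0.34] w 25.8 ff 118.3 j7 -0.06
```

Run:
```python
from h import *
import pickle,cv2
d=pickle.load(open("s5.pkl","rb"));c=d["scene"]
for y,z in((.095,.13),(.095,.05),(.083,.05),(.083,.075),(.06,.075),(.04,.075)): print(y,z,proj(c,[.5,y,z]))
for u in (240,320,360): print([round(onz(pickle.load(open("s0.pkl","rb"))[1]["scene"],(u,r),.075)[1],4) for r in ({240:(181,196),320:(174,189),360:(176,186)}[u])])
cv2.imwrite("pics/g.png",cv2.resize(c["frame"][110:200,210:330,::-1],(800,600),interpolation=cv2.INTER_CUBIC))
```

```text
0.095 0.13 [280.8595164  154.87524434]
0.095 0.05 [283.15734179 166.9508722 ]
0.083 0.05 [283.45162578 171.18379346]
0.083 0.075 [282.76918599 167.65178178]
0.06 0.075 [283.34580458 175.98458423]
0.04 0.075 [283.85303689 183.3146752 ]
[np.float64(0.056), np.float64(0.0158)]
[np.float64(0.0572), np.float64(0.0167)]
[np.float64(0.0428), np.float64(0.0158)]
```

View pics/g.png

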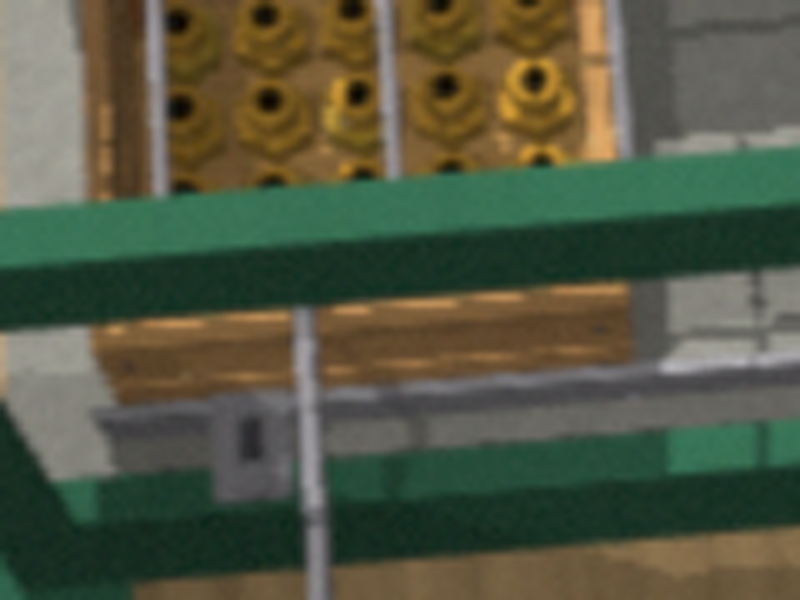

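The crate's front sits flush along the whole stop bar, with the crate/bar line parallel from crop (100,405) to (630,360). The clamp is at (250,450). I'll hold the pull a little longer, then unhook.

>>> {"op": "send_rows", "data": {
  "deltas": [
    [20,0,0,0,0],
    [20,0,0,0,0],
    [20,0,0,0,0],
    [20,0,0,0,0],
    [20,0,0,0,0]
  ]
}}

```text
clock: 13.3
ee_pos: [0.4408, -0.195, 0.1016]
tool_rot: [-2.22, -2.22, -0.003]
force: [1.7, 9.6, -2.7]
grip_width: 0.299
finger_force: 118.3
```

Converted, 13 mm / 500 = 0.026, 9 mm / 500 = 0.018.

>>> {"op": "send_rows", "data": {
  "deltas": [
    [20,0.004,0,0,0],
    [20,0.01,0,0,0],
    [20,0.018,0,0,0],
    [20,0.026,0,0,0],
    [20,0.026,0,0,0]
  ]
}}

```text
clock: 13.8
ee_pos: [0.4407, -0.1843, 0.102]
tool_rot: [2.222, 2.22, -0.0]
force: [0.7, -0.2, -1.8]
grip_width: 0.297
finger_force: 118.5
```

```bash
python3 go.py
```

```text
t 13.8 tcp [ 0.4407 -0.1843  0.102 ] yaw 89.96 F [ 0.7 -0.2 -1.8] M [-0.12 -0.02  0.03] w 25.4 ff 118.5 j7 -0.08
```

Converted, -57 mm / 500 = -0.114, -48 mm / 500 = -0.096.

>>> {"op": "send_rows", "data": {
  "deltas": [
    [20,0,0,-0.016,0],
    [20,0,0,-0.04,0],
    [20,0,0,-0.07,0],
    [20,0,0,-0.096,0],
    [20,0,0,-0.114,0]
  ]
}}

```text
clock: 14.3
ee_pos: [0.4415, -0.1849, 0.1609]
tool_rot: [2.221, 2.218, 0.001]
force: [0.8, -1.0, -2.2]
grip_width: 0.302
finger_force: 118.5
```

>>> {"op": "send_rows", "data": {
  "deltas": [
    [20,0,0,0,0],
    [20,0,0,0,0]
  ]
}}

```text
clock: 14.5
ee_pos: [0.4406, -0.1849, 0.1591]
tool_rot: [2.223, 2.219, -0.0]
force: [0.3, -0.2, -1.5]
grip_width: 0.305
finger_force: 118.5
```

```bash
python3 go.py
python3 - <<'E'
from cell import optics
import pickle
d={n:optics.camera(n) for n in("scene","top")};pickle.dump(d,open("s6.pkl","wb"))
E
python3 edge.py s6.pkl
```

```text
t 14.5 tcp [ 0.4406 -0.1849  0.1591] yaw 89.9 F [ 0.3 -0.2 -1.5] M [-0.15  0.05  0.01] w 26.1 ff 118.5 j7 0.0
s6.pkl front yaw -0.0029 y [0.0947 0.0952] 0.09 55
  side +x yaw 0.0025 x [0.5583 0.5587] 0.12 68
  side -x yaw 0.0032 x [0.3577 0.3582] 0.16 67
```

Converted, -150 mm / 500 = -0.3, -120 mm / 500 = -0.24.

>>> {"op": "send_rows", "data": {
  "deltas": [
    [20,-0.03,0,0,0],
    [20,-0.09,0,0,0],
    [20,-0.16,0,0,0],
    [20,-0.24,0,0,0],
    [20,-0.3,0,0,0]
  ]
}}

```text
clock: 15.1
ee_pos: [0.4393, -0.3386, 0.1581]
tool_rot: [-2.225, -2.217, 0.002]
force: [0.1, 0.4, -2.5]
grip_width: 0.3
finger_force: 118.5
```

Converted, 100 mm / 500 = 0.2, 65 mm / 500 = 0.13.

>>> {"op": "send_rows", "data": {
  "deltas": [
    [20,-0.04,0,0,0],
    [20,-0.06,0,0,0],
    [20,-0.06,0,0.06,0],
    [20,-0.06,0,0.13,0],
    [20,-0.06,0,0.2,0]
  ]
}}

```text
clock: 15.6
ee_pos: [0.441, -0.3636, 0.058]
tool_rot: [2.221, 2.221, 0.001]
force: [0.3, -0.2, -2.7]
grip_width: 0.301
finger_force: 118.7
```

Converted, 42 mm / 500 = 0.084, 38 mm / 500 = 0.076.

>>> {"op": "send_rows", "data": {
  "deltas": [
    [20,0,0,0.03,0],
    [20,0,0,0.056,0],
    [20,0,0,0.076,0],
    [20,0,0,0.084,0],
    [20,0,0,0.084,0]
  ]
}}

```text
clock: 16.1
ee_pos: [0.4408, -0.3647, 0.0172]
tool_rot: [2.222, 2.22, 0.0]
force: [-1.2, -0.1, -2.3]
grip_width: 0.301
finger_force: 118.4
```

```bash
python3 go.py
```

```text
t 16.1 tcp [ 0.4408 -0.3647  0.0172] yaw 89.93 F [-1.2 -0.1 -2.3] M [-0.18  0.03  0.04] w 25.7 ff 118.4 j7 0.15
```

Now I'll go the last ~11 mm down in small steps.

Converted, 10 mm / 500 = 0.02, 8 mm / 500 = 0.016.

>>> {"op": "send_rows", "data": {
  "deltas": [
    [20,0,0,0.006,0],
    [20,0,0,0.012,0],
    [20,0,0,0.016,0],
    [20,0,0,0.02,0],
    [20,0,0,0.02,0]
  ]
}}

```text
clock: 16.6
ee_pos: [0.4403, -0.3645, 0.0067]
tool_rot: [-2.223, -2.22, 0.0]
force: [-0.0, 0.1, -3.3]
grip_width: 0.307
finger_force: 118.5
```

```bash
python3 go.py
```

```text
t 16.6 tcp [ 0.4403 -0.3645  0.0067] yaw 89.92 F [-0.   0.1 -3.3] M [-0.15 -0.01  0.02] w 26.2 ff 118.5 j7 0.14
```

Converted, 1.5 mm / 500 = 0.003, 1 mm / 500 = 0.002.

>>> {"op": "send_rows", "data": {
  "deltas": [
    [20,0,0,0.002,0],
    [20,0,0,0.003,0],
    [20,0,0,0.003,0]
  ],
  "grip_force": 40
}}

```text
clock: 16.9
ee_pos: [0.4406, -0.3646, 0.0059]
tool_rot: [2.223, 2.22, -0.0]
force: [-1.3, 0.6, 4.1]
grip_width: 0.301
finger_force: 119.6
```

>>> {"op": "send_rows", "data": {
  "deltas": [
    [36,0,0,0,0],
    [44,0,0,0,0],
    [60,0,0,0,0],
    [70,0,0,0,0],
    [70,0,0,0,0]
  ]
}}

```text
clock: 17.4
ee_pos: [0.4405, -0.3645, 0.0053]
tool_rot: [2.223, 2.22, 0.0]
force: [-0.2, 0.3, 0.1]
grip_width: 0.813
finger_force: 0.0
```

Converted, -130 mm / 500 = -0.26, -90 mm / 500 = -0.18.

>>> {"op": "send_rows", "data": {
  "deltas": [
    [70,0,0,-0.01,0],
    [70,0,0,-0.04,0],
    [70,0,0,-0.1,0],
    [70,0,0,-0.18,0],
    [70,0,0,-0.26,0]
  ]
}}

```text
clock: 17.9
ee_pos: [0.4404, -0.3641, 0.1376]
tool_rot: [-2.222, -2.221, -0.0]
force: [0.4, -1.1, -0.7]
grip_width: 0.818
finger_force: 0.0
```

Converted, -80 mm / 500 = -0.16, -50 mm / 500 = -0.1.

>>> {"op": "send_rows", "data": {
  "deltas": [
    [70,0,0,-0.06,0],
    [70,-0.08,0,-0.1,0],
    [70,-0.16,0,-0.1,0],
    [70,-0.16,0,-0.1,0],
    [70,-0.16,0,-0.1,0]
  ]
}}

```text
clock: 18.4
ee_pos: [0.4398, -0.4453, 0.1861]
tool_rot: [2.225, 2.217, 0.001]
force: [-0.2, 0.8, -0.3]
grip_width: 0.819
finger_force: 0.0
```

```bash
python3 go.py
python3 - <<'E'
from cell import optics
from h import *
import pickle,cv2
d={n:optics.camera(n) for n in("scene","top")};pickle.dump(d,open("s7.pkl","wb"))
f=d["top"]["frame"].astype(int)
# steel shank/grip: expected projections vs dark pixels
o=[.4405,-.3645+.026]
for n,p in(("tip",[o[0],o[1]+.27,.047]),("grip",[o[0],o[1]-.01,.03])): print(n,proj(d["top"],p),proj(d["scene"],p))
f0=pickle.load(open("s0.pkl","rb"))[1]["top"]["frame"].astype(int)
for nm,(r0,r1,c0,c1) in {"coupling":(122,162,335,372),"tray":(112,158,380,432),"rolls":(130,175,175,260)}.items():
    print(nm,"diff",abs(f-f0)[r0:r1,c0:c1].mean().round(2))
m=np.zeros(f.shape[:2],np.uint8);m[240:285,400:500]=f[240:285,400:500].max(2)<50
cs,_=cv2.findContours(m,0,1)
for k in cs:
    if cv2.contourArea(k)>40: print("dark",cv2.minAreaRect(k))
E
python3 edge.py s7.pkl
```

```text
t 18.4 tcp [ 0.4398 -0.4453  0.1861] yaw 89.79 F [-0.2  0.8 -0.3] M [ 0.04 -0.03  0.04] w 69.9 ff 0.0 j7 0.4
tip [333.18670766 256.10074315] [263.86608009 229.3245572 ]
grip [437.63265067 253.99224785] [270.71495362 345.74350638]
coupling diff 0.98
tray diff 1.21
rolls diff 0.97
dark ((435.5073547363281, 253.74217224121094), (9.692520141601562, 44.827903747558594), 88.26429748535156)
s7.pkl front yaw -0.0034 y [0.0946 0.0952] 0.11 62
  side +x yaw 0.0025 x [0.5583 0.5587] 0.12 68
  side -x yaw 0.0039 x [0.3576 0.3583] 0.14 66
```

```bash
python3 -c "
from cell import job
print(job.close_job())"
```

```text
the job is handed in; nothing more can be done
None
```

The crate sits square on the stop bar after a steady pull of about 10 N for over a second, the hook lies released on the bench clear of the rack, the other stock has not moved, and the job is handed in (the call returned no verdict).

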